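Lock away the battery, then open the safety cap of the cleaner jug

ROBOT

A 6-joint arm with a two-finger parallel gripper is mounted at the origin on the work surface. World frame = base frame: x ahead of the robot, y to its left, z up, the work surface at z = 0. Lengths are in m, angles in rad, forces in N, time in s.
With the tool pointing down it reaches from about 0.35 to 0.85 m from the base axis. Payload 8.1 kg.
Tool frame: the origin (TCP) lies at the centre of the arm's flange, where the gripper is bolted on; the fingertips stand 186 mm ahead of it and the grasp point (between the pads) lies 167 mm ahead of it; z points along the fingers, y is the line along which they close (so a half turn about z gives the same grasp; the last joint's range is limited). The gripper opens to 93 mm and grips with 3 to 60 N. Pads are 15 mm wide; open, the fingers measure 128 mm over their backs; the gripper's body (75 mm by 188 mm) begins 65 mm behind the grasp point.
Start: joints at [-1.428, 0.13, 1.488, -0, 1.523, -0.085], TCP at [0.136, -0.585, 0.405] pointing down, gripper open.
Joint ranges: [-2.96, 2.96], [-0.89, 2.26], [0.02, 2.5], [-1.34, 4.48], [0, 2.73], [-2.66, 2.66]. Speed limits (rad/s): [2.39, 2.39, 2.79, 3.14, 3.14, 3.14].

INTERFACE

Orientations are given as a rotation vector (axis times angle).
In Python, from plant import robot gives the robot as it stands.
- The arm moves only by the tool apply_moves, never from a script. Its argument "series" is a list of rows, each a list of 2 entries, a list of its own where there are three numbers: the shift along the tool's x, y, z in mm, then the turn, a rotation vector about the tool's x, y, z in rad. A call has 1 to 12 rows; each row shifts and turns the commanded pose from where the row before left it, along the tool's axes as they then stand; what a row does not reach is not made up. A row lasts 1/12 s, in which the tool goes at most 41.7 mm and 7.16 degrees, less where a joint would pass 70% of its speed; a pose out of reach is approached as far as the arm can. A call is refused whole if a number of a shift passes 41.7 or a number of a turn 0.125, either way. A call with a gripper value outside its range is refused whole. "claw" is the opening, from 0 (shut) to 1 (fully open), set as the call begins (left out, the last holds). The fingers move at their own pace and stop on an object; "newtons" is the grip in N (left out, the last holds). Time passes only in rows, so rows that do not move let the fingers close. It gives the time, the measured TCP pose, the force, the opening and the grip force at its end, in the units of the state.
- robot.read_state(): the state, without advancing time (a new reading comes with each control period).
- robot.read_camera(name): name is "scene" or "top" or "wrist"; returns (picture, depth): 480x640x3 uint8, blue, green, red; 480x640 float32, m along the optical axis (not along the pixel's ray), 0 where there is no reading.
- robot.calibration(name): a dict with "fx", "fy", "cx", "cy" (pixels), "extrinsics" (4x4, takes a point from world to camera coordinates). Camera axes: x right, y down, z forward; pixel columns grow to the right and rows downward; lengths in m; the calibration is good to about 2 mm. A picture is of the moment at which its call begins: read the wrist's pose just before it. calibration takes no time and is no camera call; for the wrist camera it gives the pose at the moment of the call.
- robot.close_job(): hands the job in; it is judged then, once.
The state is a dict: "t": time; "q": joint angles; "dq": joint speeds; "joint_torque": joint torques, N m; "tool_pos": TCP position; "orientation": TCP orientation; "force": force on the tool from outside, world axes, zero at the start; "wrist_torque": the same for the moment, N m; "opening": finger opening in m; "gripper_force": force on a finger pad.
Only numpy, scipy, OpenCV 4.12 (cv2) and the standard library are available. Lean on these libraries where they do the work, as an engineer would, in place of code of your own. Each camera call takes 0.05 s, during which the arm holds its last target. There are 200 camera calls.

TASK

The solvent cleaner may only be opened once nothing that can spark lies about: pick up the drill battery, lay it (do not drop it) in the open drawer and push the drawer fully shut. Then press the jug's push-and-turn safety cap down, twist it free counter-clockwise while it is pressed, and lift it straight up; finish while still holding the cap level in the gripper, about 10 cm above the mouth of the jug, and do not let go. Leave the tape roll, the castor and the carton where they are.

Things in the scene. Friction and masses are not known exactly. Their poses are not given: they have to be found in the camera images.
- battery_mid (a point): Drill battery pack lying flat on the bench: black block 76 (its x) x 50 (its y) x 30 mm high with a grey rail 56 x 30 x 8 mm on top, 38 mm high in all, 0.25 to 0.5 kg. The point is its centre, 19 mm above its underside. Its x starts within 30 degrees of world x; it lies in one of two spots mid-bench (the tape roll has the other). Grasp it across its 50 mm width.
- cabinet_drawer0 (a joint): Drawer of the low grey steel cabinet (fixed, 200 mm wide, 84 mm high), in m: 0 = fully shut, grows as it is pulled out towards the robot; starts 0.125 to 0.145 open. Slides with 1 to 2 N of friction.
- drawer_floor (a point): Centre of the drawer's inner floor, 22 mm above the bench, moving with the drawer: x points the way it is pushed shut, y across, z up. Inside 195 (x) x 158 (y) mm, walls 40 mm high. The cabinet roofs the back part (50 mm free above the floor): with the drawer drawn out by q, the open part runs from x = -0.097 to x = -0.119 + q.
- cabinet_drawer0_handle (a point): Middle of the drawer's steel bar handle: 100 mm long across the drawer, about 10 mm thick, 35 mm in front of the drawer's face, 46 mm above the bench. Axes as the drawer floor's. The bar can be pushed from in front (along +x).
- jug_neck (a point): Centre of the neck's rim under the cap, 167 mm above the bench; axes of the jug, z up. White jug, body 112 (x) x 84 (y) x 120 mm high, fixed in a bolted-down tray 122 x 94 mm; loop handle on its +x side, reaching 95 mm from the axis. Below the cap a cone rises from the body to a collar 42 mm across, whose top is 146 mm above the bench.
- cap_mid (a point): Round grey knurled safety cap on the jug: 56 mm across, 36 mm high (lower 20 mm a hollow skirt 54 mm across), 50 g. The point is on its axis, half-way up; 175 mm above the bench while closed. Sprung bayonet: turns only while pushed 4 to 8 mm down, counter-clockwise seen from above; free from 40 to 80 degrees of turn (aim for 60), then lifts straight off. Clockwise is blocked.
- plunger (a joint): Sprung insert under the cap, 24 mm across, in m: how far the cap is pushed down from its closed rest (0). 4 N to start, 6 N at 0.005, stop at 0.008. With the cap off it reads -0.0015 and sticks 11 mm out of the neck.
- tape: Bystander: roll of packing tape lying flat, 96 mm across, 48 mm high, origin at the centre of its underside. Leave it.
- castor: Bystander: a castor standing on its steel plate 70 x 56 mm, wheel up, 78 mm high, origin at the centre of its underside. Leave it.
- carton: Bystander: small carton 90 x 140 x 70 mm high, origin at the centre of its underside. Leave it.
Not all that is in view belongs to the job. What is shaped like the part that bears battery_mid but red or turquoise is not meant. What is shaped like the part that bears cap_mid but turquoise is not meant.

How it is judged:
By the outcome, as a careful person would: the job done as asked, in the order asked, and still so for the second after the job is handed in, while the arm keeps its last pose, push and grip.
It also fails if it takes over 64 s, if anything falls off the work surface, if the arm or the gripper's body presses on something with over 40 N, if the wrist force passes 120 N, or if a joint passes its speed limit or range.

## Working session

There is one attempt and no reset: what is moved stays moved. The work goes in short steps, Python scripts to look and compute and a tool call to move; the robot and the scene stay as the last step left them, time stands still between calls to the robot, and variables do not carry over. Pictures are saved under pics/ and viewed, at most 10 in all, crops included, and the job is handed in when it is done.

Besides the shell and the picture viewer there is one more tool, called after ">>>" by a JSON object that holds its "method" and its "body". apply_moves: Moves the arm, as the interface text tells. Its arguments: {"type":"object","properties":{"series":{"type":"array"},"claw":{"type":"number"},"newtons":{"type":"number"}},"required":["series"]}

```bash
ls; mkdir -p pics
python3 - <<'E'
from plant import robot
import cv2,numpy as np
s=robot.read_state();print(s['t'],s['tool_pos'],s['orientation'],s['opening'])
ims=[]
for n in ("scene","top"):
    im,d=robot.read_camera(n);cv2.imwrite(f'pics/{n}0.png',im);np.save(f'pics/{n}0.npy',d)
    c=robot.calibration(n);print(n,c['fx'],c['cx'],c['cy'],np.round(c['extrinsics'],3).tolist(),(d>0).mean())
E
```

```text
pics
0.0 [ 0.13548523 -0.584276    0.40372704] [-3.11950584e+00 -3.56815659e-01  1.01736638e-04] 0.09340809705552214
scene 474.62543344347705 313.5866448940803 242.25898300838313 [[0.725, 0.689, 0.01, -0.43], [0.554, -0.575, -0.602, -0.301], [-0.409, 0.442, -0.799, 1.423], [0.0, 0.0, 0.0, 1.0]] 0.995849609375
top 449.0048465304258 318.19466983387144 235.49481758362742 [[-0.15, -0.989, -0.007, 0.014], [-0.968, 0.149, -0.202, 0.644], [0.201, -0.024, -0.979, 1.018], [0.0, 0.0, 0.0, 1.0]] 0.9958561197916667
```

View pics/top0.png

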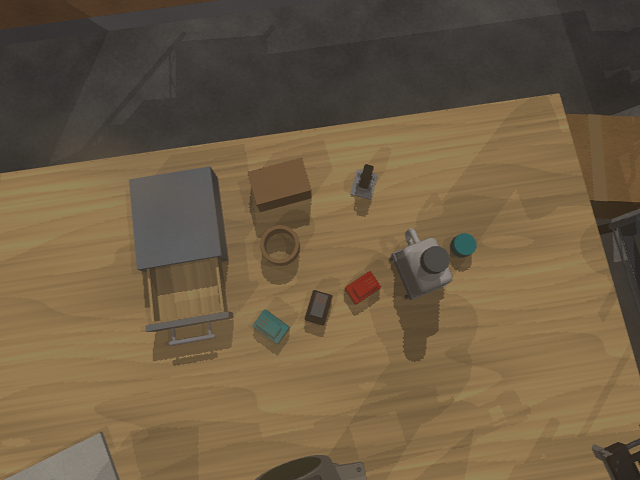

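View pics/scene0.png

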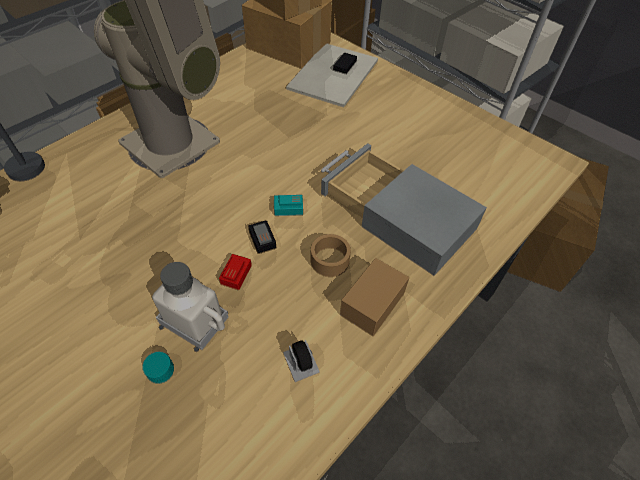

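The top view shows the battery at (318,307), the cap at (434,260), the handle bar at (191,337), red and turquoise decoys at (363,287) and (271,326), and a decoy cap at (463,245). The scene view has the battery at (262,237) and the cap at (176,278). Next I measure all of them in both views using depth.

```bash
cat > h.py <<'E'
import cv2,numpy as np
from plant import robot
def cloud(d,c):
    v,u=np.mgrid[0:480,0:640]
    p=np.stack([(u-c['cx'])/c['fx']*d,(v-c['cy'])/c['fy']*d,d],-1)
    E=np.array(c['extrinsics']);return (p-E[:3,3])@E[:3,:3]
def rect(P):
    r=cv2.minAreaRect((P[:,:2]*1000).astype(np.float32));return np.round(r[0],1),np.round(r[1],1),round(r[2],1)
E
python3 - <<'E'
from h import *
def comp(mask,seed):
    n,l=cv2.connectedComponents(mask.astype(np.uint8));
    return l==l[seed[1],seed[0]] if mask[seed[1],seed[0]] else None
seeds=dict(top=dict(bat=(318,307),red=(363,287),turq=(271,326),cap=(434,260),tape=(265,246),carton=(280,180),cab=(178,210),bar=(191,339),castor=(366,180),jug=(420,285)),
 scene=dict(bat=(262,237),red=(236,271),turq=(288,205),cap=(176,275),tape=(318,250),carton=(375,290),cab=(425,210),bar=(333,163),castor=(301,353),jug=(190,300)))
for n in ('top','scene'):
    im=cv2.imread(f'pics/{n}0.png');d=np.load(f'pics/{n}0.npy');P=cloud(d,robot.calibration(n))
    bench=P[(P[...,2]<.02)&(P[...,2]>-.02)&(abs(P[...,1])<.3)&(P[...,0]>.3)&(P[...,0]<.8)]
    print(n,'bench z',np.median(bench[:,2]))
    m=(P[...,2]>.010)
    for k,s in seeds[n].items():
        mm=comp(m,s)
        if mm is None: print(k,'none',P[s[1],s[0]]);continue
        Q=P[mm];zt=np.percentile(Q[:,2],97);T=Q[Q[:,2]>zt-.006]
        print(k,len(Q),'ztop',round(zt,4),'all',*rect(Q),'top',*rect(T))
    if n=='top':
      for v in range(300,350,4): print(v,np.round(P[v,150:232:10]*1000).astype(int).tolist())
E
```

```text
top bench z -0.0010132695071858493
bat 655 ztop 0.0397 all [468.3 -56.3] [49.7 83.6] 64.5 top [465.8 -56.9] [38.9 79.7] 64.6
red 651 ztop 0.0399 all [ 503.5 -173. ] [49.7 77.1] 24.5 top [ 503.1 -175.2] [31.3 64.7] 24.7
turq 683 ztop 0.0401 all [427.3  28.6] [159.   66.3] 63.5 top [429.4  23.3] [154.6  48.3] 67.1
cap 2581 ztop 0.1939 all [ 518.6 -202.3] [154.8 324.4] 12.2 top [ 469.3 -205.5] [ 55.  307.5] 26.9
tape 623 ztop 0.0508 all [550.5   4. ] [269.6  94.9] 6.0 top [561.2 -31.1] [268.2  94.4] 30.0
carton 2325 ztop 0.0729 all [628.6 -29.1] [417.9 140. ] 7.3 top [627.9 -27.5] [417.  139.5] 6.7
cab 13371 ztop 0.0866 all [634.3 149.3] [434.8 403.7] 1.3 top [611.5 190.2] [560.9 273.8] 26.5
bar 13371 ztop 0.0866 all [634.3 149.3] [434.8 403.7] 1.3 top [611.5 190.2] [560.9 273.8] 26.5
castor 331 ztop 0.0784 all [ 616.3 -139.4] [ 41.3 420.7] 61.5 top [ 608.5 -140.7] [ 22.5 408.8] 62.8
jug 2581 ztop 0.1939 all [ 518.6 -202.3] [154.8 324.4] 12.2 top [ 469.3 -205.5] [ 55.  307.5] 26.9
300 [[547, 332, 62], [421, -57, 1128], [544, 298, 22], [540, 273, 25], [536, 250, 22], [533, 225, 23], [529
[... 2080 characters left out ...]
7. ] [ 74.2 863. ] 45.0 top [ 742.3 -220.5] [ 54.7 854.3] 45.9
cap 3904 ztop 0.1939 all [ 778.7 -375.6] [135.8 605.9] 77.8 top [ 784.7 -396.5] [ 55.6 590.8] 73.7
tape none [0.59696739 0.01156227 0.00612372]
carton 2974 ztop 0.0722 all [ 881.6 -233.5] [122.3 640.5] 22.5 top [ 881.6 -233.4] [121.5 640.6] 22.5
cab 10830 ztop 0.0863 all [732.4 -91.3] [432.7 965. ] 14.2 top [818.7 -85.8] [261.7 933.6] 14.3
bar 10830 ztop 0.0863 all [732.4 -91.3] [432.7 965. ] 14.2 top [818.7 -85.8] [261.7 933.6] 14.3
castor 573 ztop 0.0783 all [ 913.6 -349.6] [ 46.  426.7] 49.4 top [ 916.  -355.8] [ 30.5 415.7] 48.1
jug 3904 ztop 0.1939 all [ 778.7 -375.6] [135.8 605.9] 77.8 top [ 784.7 -396.5] [ 55.6 590.8] 73.7
```

```bash
cat >> h.py <<'E'
def clean(n,im=None,d=None,c=None):
    P=cloud(d,c or robot.calibration(n)); P[(d==0)|(P[...,2]>.35)]=np.nan
    return P
def comp(mask,seed):
    n,l=cv2.connectedComponents(mask.astype(np.uint8))
    return (l==l[seed[1],seed[0]])&mask
E
python3 - <<'E'
from h import *
seeds=dict(top=dict(bat=(318,307),red=(363,287),cap=(434,260),tape=(265,246),carton=(280,180),castor=(366,180)),
 scene=dict(bat=(262,237),red=(236,271),cap=(176,275),tape=(330,240),carton=(375,290),castor=(301,353)))
for n in ('top','scene'):
    im=cv2.imread(f'pics/{n}0.png');P=clean(n,d=np.load(f'pics/{n}0.npy'));Z=P[...,2]
    for k,s in seeds[n].items():
        Q=P[comp(Z>.010,s)];zt=np.percentile(Q[:,2],95);T=Q[Q[:,2]>zt-.006]
        print(n,k,len(Q),'ztop',round(zt,4),'all',*rect(Q),'top',*rect(T))
        if k=='cap':
            T=Q[Q[:,2]>.186];c,r=cv2.minEnclosingCircle((T[:,:2]*1000).astype(np.float32));print('cap',c,r,np.median(T[:,2]),T.mean(0))
            B=Q[(Q[:,2]>.10)&(Q[:,2]<.13)];print('jugbody',*rect(B));L=Q[Q[:,2]<.03];print('tray',*rect(L))
            Hn=Q[(Q[:,2]<.13)&(Q[:,2]>.04)];print('body+handle',*rect(Hn))
    R=(P[...,0]>.38)&(P[...,0]<.95)&(P[...,1]>.1)&(P[...,1]<.45)
    cab=P[R&(Z>.08)];print('cabinet top',*rect(cab),np.median(cab[:,2]))
    bx=cv2.boxPoints(cv2.minAreaRect((cab[:,:2]*1000).astype(np.float32)));print(bx.round(0).tolist())
    fr=P[R&(P[...,0]<.52)&(Z>.064)&(Z<.08)];print('front',len(fr),*rect(fr),np.median(fr[:,2]))
    bar=P[R&(P[...,0]<.465)&(Z>.035)&(Z<.06)];print('bar',len(bar),*rect(bar),np.median(bar[:,2]))
    fl=P[R&(P[...,0]>.5)&(P[...,0]<.6)&(Z>.015)&(Z<.03)];print('floor',len(fl),*rect(fl),np.median(fl[:,2]))
E
```

```text
top bat 654 ztop 0.0391 all [471.7 -57.9] [49.7 76.2] 64.6 top [470.9 -58.5] [34.5 70.6] 61.9
top red 651 ztop 0.0394 all [ 503.5 -173. ] [49.7 77.1] 24.5 top [ 503.8 -172.4] [41.  68.3] 28.1
top cap 2567 ztop 0.193 all [ 542.8 -314.4] [155.   94.2] 12.5 top [ 526.5 -318.6] [54.9 54.5] 45.5
cap (526.3023681640625, -318.14794921875) 28.214412689208984 0.19179758800401114 [ 0.52595896 -0.31758286  0.191659  ]
jugbody [ 544.2 -314.1] [148.9  84. ] 12.2
tray [ 526.9 -317.9] [122.5  94.2] 12.5
body+handle [ 544.9 -313.8] [150.6  84.1] 12.4
top tape 620 ztop 0.05 all [636.7  13.6] [95.2 93.9] 57.1 top [637.4  12.7] [93.9 93.8] 38.9
top carton 2319 ztop 0.0723 all [790.   -8.3] [ 92.7 140. ] 6.9 top [790.   -8.4] [ 91.1 139.8] 7.1
top castor 330 ztop 0.0777 all [ 775.  -225.5] [41.2 59.4] 60.9 top [ 774.8 -226. ] [23.3 37.7] 66.8
cabinet top [734.8 251.9] [227.1 201.2] 0.9 0.08347024348936101
[[620.0, 351.0], [623.0, 150.0], [850.0, 153.0], [847.0, 354.0]]
front 569 [496.6 247.7] [ 42.2 194. ] 0.2 0.07037295607580617
bar 278 [450.4 246.8] [ 29.1 109.2] 0.4 0.04905731842031465
floor 2556 [55
[... 515 characters left out ...]
ay [ 527.1 -321.3] [123.3  96.1] 12.7
body+handle [ 546.6 -317.9] [150.2  83.9] 12.5
scene tape 984 ztop 0.0492 all [637.6  11. ] [93.1 98.5] 43.7 top [637.2  11.4] [93.1 97.4] 43.7
scene carton 2960 ztop 0.0718 all [790.  -11.4] [ 90.7 142.6] 7.2 top [789.8 -10.7] [ 90.2 141.5] 7.4
scene castor 571 ztop 0.0776 all [ 776.5 -229.1] [41.6 57.8] 64.1 top [ 775.8 -228.5] [23.9 37.6] 65.7
cabinet top [733.3 250. ] [226.  206.1] 1.2 0.08355512716714308
[[618.0, 351.0], [623.0, 145.0], [848.0, 149.0], [844.0, 355.0]]
front 362 [490.  243.1] [ 33.7 196.8] 2.4 0.0705691282366879
bar 158 [447.5 242.2] [ 24.9 108.3] 1.0 0.04921463315956144
floor 1276 [548.4 243.7] [ 97.8 172.5] 0.9 0.021770167658433717
```

```bash
cat >> h.py <<'E'
from scipy.spatial.transform import Rotation as Rn
def pose():
    s=robot.read_state();R=Rn.from_rotvec(s['orientation']).as_matrix();return s,np.array(s['tool_pos']),R
def go(x,y,z,yaw):
    """prints turn (tool rotvec), then shift in the tool axes AFTER that turn, to TCP x,y,z (m), yaw of tool x (deg), pointing down"""
    s,p,R=pose();c,sn=np.cos(np.radians(yaw)),np.sin(np.radians(yaw))
    T=np.array([[c,sn,0],[sn,-c,0],[0,0,-1]])
    print('t',round(s['t'],2),'p',p.round(4),'yaw',np.degrees(np.arctan2(R[1,0],R[0,0])).round(2),'q',np.round(s['q'],2),'F',np.round(s['force'],1),'op',round(s['opening'],4),'gf',s['gripper_force'])
    print('turn',Rn.from_matrix(R.T@T).as_rotvec().round(4),'shift mm',((np.array([x,y,z])-p)@T*1000).round(1))
E
python3 -c "
from h import *
go(.472,-.06,.35,-25.2)"
```

```text
t 0.1 p [ 0.1355 -0.5843  0.4038] yaw 13.05 q [-1.43  0.13  1.49  0.    1.52 -0.09] F [ 0.1 -0.1 -0.1] op 0.0928 gf 0.0
turn [-1.700e-03  4.000e-04  6.677e-01] shift mm [  81.2 -617.7   53.8]
```

>>> {"method": "apply_moves", "body": {"series": [[[0,0,0],[0,0,0.111]],[[0,0,0],[0,0,0.111]],[[0,0,0],[0,0,0.111]],[[0,0,0],[0,0,0.111]],[[0,0,0],[0,0,0.111]],[[0,0,0],[0,0,0.111]]], "claw": 1, "newtons": 30}}

```text
t: 0.6
tool_pos: [0.1355, -0.5843, 0.4041]
orientation: [-3.064, 0.691, 0.001]
force: [-0.8, -0.6, -0.1]
opening: 0.0929
gripper_force: 0.0
```

>>> {"method": "apply_moves", "body": {"series": [[[4.5,-34.3,3],[0,0,0]],[[4.5,-34.3,3],[0,0,0]],[[4.5,-34.3,3],[0,0,0]],[[4.5,-34.3,3],[0,0,0]],[[4.5,-34.3,3],[0,0,0]],[[4.5,-34.3,3],[0,0,0]],[[4.5,-34.3,3],[0,0,0]],[[4.5,-34.3,3],[0,0,0]],[[4.5,-34.3,3],[0,0,0]]]}}

```text
t: 1.35
tool_pos: [0.3036, -0.3205, 0.3772]
orientation: [-3.066, 0.683, 0.0]
force: [0.4, -0.7, -0.5]
opening: 0.0931
gripper_force: 0.0
```

>>> {"method": "apply_moves", "body": {"series": [[[4.5,-34.3,3],[0,0,0]],[[4.5,-34.3,3],[0,0,0]],[[4.5,-34.3,3],[0,0,0]],[[4.5,-34.3,3],[0,0,0]],[[4.5,-34.3,3],[0,0,0]],[[4.5,-34.3,3],[0,0,0]],[[4.5,-34.3,3],[0,0,0]],[[4.5,-34.3,3],[0,0,0]],[[4.5,-34.3,3],[0,0,0]],[[0,0,0],[0,0,0]],[[0,0,0],[0,0,0]]]}}

```text
t: 2.27
tool_pos: [0.4711, -0.0583, 0.35]
orientation: [3.068, -0.677, -0.003]
force: [-0.0, 0.4, -0.5]
opening: 0.0929
gripper_force: 0.0
```

Run:
```python
from h import *
go(.472,-.06,.35,-25.2)
c=robot.calibration('wrist');im,d=robot.read_camera('wrist');cv2.imwrite('pics/w1.png',im);np.save('pics/w1.npy',d)
P=clean('wrist',d=d,c=c);E=np.array(c['extrinsics'])
print('cam at',(-E[:3,:3].T@E[:3,3]).round(3),(d>0).mean())
uv=E[:3,:3]@[.472,-.06,.038]+E[:3,3];u,v=int(uv[0]/uv[2]*c['fx']+c['cx']),int(uv[1]/uv[2]*c['fy']+c['cy']);print(u,v,P[v,u])
Q=P[comp(P[...,2]>.010,(u,v))];print(len(Q),*rect(Q),np.median(Q[:,2]))
T=Q[Q[:,2]>.034];print(*rect(T))
```

```text
t 2.27 p [ 0.4711 -0.0583  0.35  ] yaw -24.9 q [-0.23 -0.18  1.9  -0.    1.43  1.77] F [-0.   0.4 -0.5] op 0.0929 gf 0.0
turn [0.0004 0.0015 0.0053] shift mm [1.6 1.2 0. ]
cam at [ 0.531 -0.086  0.33 ] 0.995810546875
327 222 [ 0.47231153 -0.05974238  0.03861481]
6990 [472.4 -59.5] [50.1 75.3] 64.8 0.03147343006809766
[477.3 -62. ] [29.6 56.3] 64.6
```

View pics/w1.png

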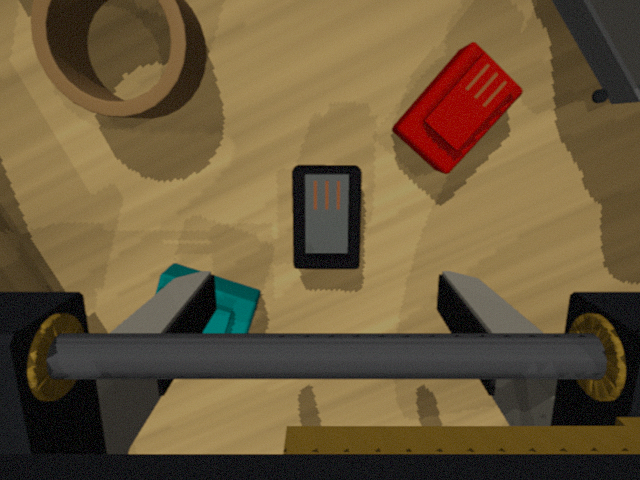

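Battery is at (327,217) px, aligned with the fingers; turquoise decoy appears near the left finger's path, so check the clearance.

Run:
```python
from h import *
P=clean('top',d=np.load('pics/top0.npy'));Q=P[comp(P[...,2]>.010,(271,326))]
a=np.radians(-25.2);X=np.array([np.cos(a),np.sin(a)]);Y=np.array([np.sin(a),-np.cos(a)])
Q=Q[Q[:,0]<.5];print(len(Q),*rect(Q))
L=(Q[:,:2]-[.4724,-.0597])*1000
l=np.c_[L@X,L@Y];print('along x',l[:,0].min(),l[:,0].max(),'y',l[:,1].min(),l[:,1].max(), 'in band |x|<15:',l[abs(l[:,0])<15][:,1].max(initial=-999))
go(.4724,-.0597,.191,-25.2)
```

```text
679 [444.1  61.8] [76.1 50. ] 46.0
along x -111.28896925330903 -43.934090136374046 y -140.30685250492087 -55.358842400998945 in band |x|<15: -999.0
t 2.32 p [ 0.4707 -0.0593  0.3502] yaw -24.99 q [-0.23 -0.18  1.9  -0.    1.43  1.77] F [-1.3 -0.6 -0.3] op 0.093 gf 0.0
turn [0.0007 0.0013 0.0037] shift mm [  1.7  -0.4 159.2]
```

>>> {"method": "apply_moves", "body": {"series": [[[1.7,0,25],[0,0,0.004]],[[0,0,25],[0,0,0]],[[0,0,25],[0,0,0]],[[0,0,25],[0,0,0]],[[0,0,20],[0,0,0]],[[0,0,15],[0,0,0]],[[0,0,12],[0,0,0]],[[0,0,8],[0,0,0]],[[0,0,4],[0,0,0]],[[0,0,0],[0,0,0]]]}}

```text
t: 3.15
tool_pos: [0.4718, -0.0612, 0.1912]
orientation: [3.065, -0.691, -0.002]
force: [-0.1, 0.3, -0.4]
opening: 0.0929
gripper_force: 0.0
```

>>> {"method": "apply_moves", "body": {"series": [[[0,0,0],[0,0,0]],[[0,0,0],[0,0,0]],[[0,0,0],[0,0,0]],[[0,0,0],[0,0,0]],[[0,0,0],[0,0,0]],[[0,0,0],[0,0,0]],[[0,0,0],[0,0,0]],[[0,0,0],[0,0,0]],[[0,0,0],[0,0,0]]], "claw": 0, "newtons": 30}}

```text
t: 3.9
tool_pos: [0.4725, -0.0604, 0.1919]
orientation: [-3.065, 0.689, -0.0]
force: [0.3, 1.0, 1.9]
opening: 0.0497
gripper_force: 30.0
```

>>> {"method": "apply_moves", "body": {"series": [[[0,0,-8],[0,0,0]],[[0,0,-20],[0,0,0]],[[0,0,-30],[0,0,0]],[[0,0,-30],[0,0,0]],[[0,0,-30],[0,0,0]],[[0,0,-22],[0,0,0]],[[0,0,0],[0,0,-0.115]],[[0,0,0],[0,0,-0.115]],[[0,0,0],[0,0,-0.115]],[[0,0,0],[0,0,-0.115]],[[0,0,0],[0,0,0]],[[0,0,0],[0,0,0]]]}}

```text
t: 4.9
tool_pos: [0.4722, -0.0605, 0.3317]
orientation: [3.141, 0.022, -0.001]
force: [0.3, 0.3, -2.0]
opening: 0.0497
gripper_force: 30.0
```

Run:
```python
from h import *
go(.545,.246,.33,1)
```

```text
t 4.9 p [ 0.4722 -0.0605  0.3317] yaw 0.81 q [-0.24 -0.16  1.91 -0.    1.39  1.32] F [ 0.3  0.3 -2. ] op 0.0497 gf 29.998814463615417
turn [ 0.      0.0005 -0.0033] shift mm [  78.2 -305.2    1.7]
```

>>> {"method": "apply_moves", "body": {"series": [[[4,-15,0],[0,0,-0.003]],[[7,-27,0],[0,0,0]],[[7,-27,0],[0,0,0]],[[7,-27,0],[0,0,0]],[[7,-27,0],[0,0,0]],[[7,-27,0],[0,0,0]],[[7,-27,0],[0,0,0]],[[7,-27,0],[0,0,0]],[[7,-27,0],[0,0,0]],[[7,-27,0],[0,0,0]],[[7,-27,0],[0,0,0]],[[4,-20,0],[0,0,0]]]}}

```text
t: 5.9
tool_pos: [0.5442, 0.2481, 0.3316]
orientation: [-3.141, -0.027, 0.0]
force: [0.6, -0.3, -2.3]
opening: 0.0496
gripper_force: 30.0
```

>>> {"method": "apply_moves", "body": {"series": [[[0,0,0],[0,0,0]],[[0,0,0],[0,0,0]],[[0,0,0],[0,0,0]]]}}

```text
t: 6.15
tool_pos: [0.5439, 0.2456, 0.3313]
orientation: [3.141, 0.03, -0.001]
force: [0.2, 0.3, -1.6]
opening: 0.0501
gripper_force: 30.0
```

Run:
```python
from h import *
go(.555,.246,.33,1)
c=robot.calibration('wrist');im,d=robot.read_camera('wrist');cv2.imwrite('pics/w2.png',im);np.save('pics/w2.npy',d)
P=clean('wrist',d=d,c=c);np.save('pics/w2P.npy',P)
it,dt=robot.read_camera('top');np.save('pics/top2.npy',dt);cv2.imwrite('pics/top2.png',it)
for v in range(20,480,30): print(v,[None if np.isnan(a[0]) else (a*1000).round().astype(int).tolist() for a in P[v,20:640:75]])
```

```text
t 6.15 p [0.5439 0.2456 0.3313] yaw 1.08 q [ 0.34  0.17  1.58 -0.    1.39  1.89] F [ 0.2  0.3 -1.6] op 0.0501 gf 29.999464452266693
turn [0.0008 0.0009 0.0014] shift mm [11.1 -0.2  1.3]
20 [[677, 455, 0], [678, 404, 0], [660, 325, 84], [661, 288, 84], [662, 251, 84], [662, 214, 85], [663, 177, 85], [684, 100, 0], [685, 50, 1]]
50 [[658, 457, 1], [659, 406, 0], [647, 326, 84], [647, 288, 84], [648, 250, 85], [648, 213, 86], [649, 175, 84], [665, 97, -1], [665, 52, 9]]
80 [[639, 460, 1], [640, 408, 1], [632, 326, 85], [633, 288, 84], [634, 250, 85], [635, 212, 83], [635, 174, 86], [646, 95, 0], [644, 59, 26]]
110 [[618, 463, 0], [619, 410, 2], [621, 358, 0], [621, 300, 22], [622, 251, 21], [623, 202, 23], [622, 165, 62], [626, 92, 0], [625, 59, 31]]
140 [[598, 467, -1], [599, 413, -1], [600, 359, 1], [601, 301, 22], [602, 251, 22], [603, 200, 22], [604, 143, 0], [605, 89, 0], [606, 48, 20]]
170 [[576, 470, 0], [577, 415, 0], [578, 360, 0], [582, 301, 24], [582, 250, 22], [583, 199, 22], [582, 141, 0], [584, 86, 0], [585, 31, 1]]
200 [[554, 474, -1], [555, 418, -1], [556, 362, 0], [561,
[... 736 characters left out ...]
7], [573, 247, 246], [574, 234, 247], [574, 221, 246], [578, 213, 254], [578, 201, 253]]
380 [[571, 293, 254], [571, 282, 254], [571, 271, 252], [405, 310, 0], [523, 247, 178], [441, 195, 51], [567, 220, 245], [573, 212, 254], [573, 200, 253]]
410 [[566, 294, 254], [566, 282, 254], [564, 272, 251], [377, 311, 0], [378, 247, 0], [379, 184, 0], [560, 219, 244], [566, 210, 252], [567, 199, 253]]
440 [[561, 295, 254], [560, 283, 253], [565, 269, 258], [565, 258, 259], [566, 247, 259], [565, 236, 258], [566, 225, 259], [566, 214, 259], [567, 203, 259]]
470 [[565, 286, 265], [567, 276, 266], [566, 266, 265], [566, 257, 265], [566, 247, 265], [567, 237, 266], [567, 227, 266], [567, 217, 266], None]
```

View pics/w2.png

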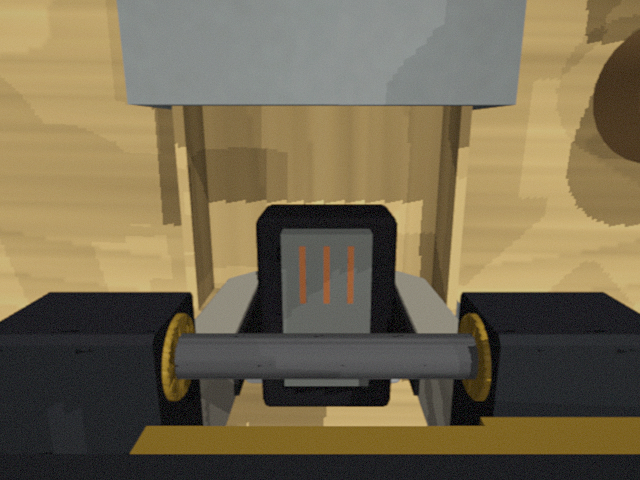

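Wrist view: battery well held (centre ~(327,305)), drawer inner walls at columns ~208 and ~442, cabinet front edge at row ~104. Now measuring the drawer's axis and the open part.

Run:
```python
from h import *
P=np.load('pics/w2P.npy');Z=P[...,2]
R=(P[...,0]>.5)&(P[...,0]<.62)&(P[...,1]>.13)&(P[...,1]<.37)
for lo,hi in((.53,.56),(.56,.59),(.59,.615)):
    B=R&(P[...,0]>lo)&(P[...,0]<hi);f=P[B&(abs(Z-.022)<.005)];w=P[B&(abs(Z-.062)<.004)]
    l=w[w[:,1]>.25];r=w[w[:,1]<.25]
    print(lo,'floor y',np.percentile(f[:,1],[.5,99.5]).round(4),'L wall',np.percentile(l[:,1],[2,98]).round(4) if len(l) else None,'R',np.percentile(r[:,1],[2,98]).round(4) if len(r) else None)
c=P[(abs(Z-.084)<.004)&(P[...,0]<.68)&(P[...,1]>.1)];
for y in (.18,.22,.26,.30,.33):
    b=c[abs(c[:,1]-y)<.006];print('cab front',y,np.percentile(b[:,0],1).round(4))
bt=P[(Z>.155)&(Z<.185)&(abs(P[...,1]-.246)<.02)];print('battery x',np.percentile(bt[:,0],[1,99]),np.percentile(P[(Z>.16)&(Z<.173)&(abs(P[...,1]-.246)<.03)][:,0],[1,99]))
T=clean('top',d=np.load('pics/top2.npy'));Z=T[...,2]
R=(T[...,1]>.14)&(T[...,1]<.36)
for y in (.17,.2,.29,.32):
    b=T[R&(abs(T[...,1]-y)<.008)&(Z>.058)&(Z<.08)&(T[...,0]<.52)];print('front panel x',y,np.percentile(b[:,0],[2,98]) if len(b) else None)
b=T[R&(T[...,0]<.455)&(abs(Z-.049)<.008)]
for y in (.21,.23,.26,.285):
    e=b[abs(b[:,1]-y)<.008];print('bar',y,e[:,:3].mean(0).round(4) if len(e) else None)
```

```text
0.53 floor y [0.1685 0.3269] L wall [0.3263 0.3326] R [0.1627 0.169 ]
0.56 floor y [0.1692 0.3273] L wall [0.3268 0.3332] R [0.1633 0.1696]
0.59 floor y [0.1697 0.3277] L wall [0.3274 0.3337] R [0.1639 0.1701]
cab front 0.18 0.6239
cab front 0.22 0.6231
cab front 0.26 0.6223
cab front 0.3 0.6216
cab front 0.33 0.6209
battery x [0.50631325 0.58066682] [0.50589785 0.58072167]
front panel x 0.17 [0.47813579 0.51887848]
front panel x 0.2 [0.47758273 0.49761849]
front panel x 0.29 [0.47599662 0.4964683 ]
front panel x 0.32 None
bar 0.21 [0.4442 0.2095 0.0494]
bar 0.23 [0.4417 0.2296 0.0491]
bar 0.26 [0.4415 0.2599 0.0489]
bar 0.285 [0.4408 0.279  0.0489]
```

>>> {"method": "apply_moves", "body": {"series": [[[7,-1.2,0],[0,0,0]],[[7,-1.2,0],[0,0,0]],[[0,0,10],[0,0,0]],[[0,0,20],[0,0,0]],[[0,0,20],[0,0,0]],[[0,0,20],[0,0,0]],[[0,0,15],[0,0,0]],[[0,0,12],[0,0,0]],[[0,0,8],[0,0,0]],[[0,0,5],[0,0,0]],[[0,0,3],[0,0,0]],[[0,0,0],[0,0,0]]]}}

```text
t: 7.25
tool_pos: [0.5581, 0.2487, 0.2186]
orientation: [-3.141, -0.032, -0.0]
force: [0.1, 0.3, -2.7]
opening: 0.0496
gripper_force: 30.0
```

>>> {"method": "apply_moves", "body": {"series": [[[0,0,1],[0,0,0]],[[0,0,1],[0,0,0]],[[0,0,0.5],[0,0,0]],[[0,0,0],[0,0,0]],[[0,0,0],[0,0,0]]]}}

```text
t: 7.67
tool_pos: [0.5581, 0.2488, 0.2166]
orientation: [-3.141, -0.033, -0.001]
force: [0.1, 0.5, -2.5]
opening: 0.0496
gripper_force: 30.0
```

>>> {"method": "apply_moves", "body": {"series": [[[0,0,0.8],[0,0,0]],[[0,0,0.8],[0,0,0]],[[0,0,0.4],[0,0,0]],[[0,0,0],[0,0,0]],[[0,0,0],[0,0,0]]]}}

```text
t: 8.08
tool_pos: [0.558, 0.2487, 0.2142]
orientation: [3.141, 0.033, -0.0]
force: [-0.7, 0.2, -2.1]
opening: 0.0497
gripper_force: 30.0
```

>>> {"method": "apply_moves", "body": {"series": [[[0,0,0.5],[0,0,0]],[[0,0,0.5],[0,0,0]],[[0,0,0],[0,0,0]],[[0,0,0],[0,0,0]]]}}

```text
t: 8.42
tool_pos: [0.5584, 0.2487, 0.2139]
orientation: [-3.141, -0.033, -0.002]
force: [-0.3, -1.0, 3.3]
opening: 0.0499
gripper_force: 30.0
```

Contact felt; release gently and rise.

>>> {"method": "apply_moves", "body": {"series": [[[0,0,0],[0,0,0]],[[0,0,0],[0,0,0]],[[0,0,0],[0,0,0]],[[0,0,0],[0,0,0]],[[0,0,0],[0,0,0]],[[0,0,0],[0,0,0]]], "claw": 0.75}}

```text
t: 8.92
tool_pos: [0.558, 0.2487, 0.2131]
orientation: [3.141, 0.033, -0.0]
force: [-0.9, -1.1, -0.3]
opening: 0.0698
gripper_force: 0.0
```

>>> {"method": "apply_moves", "body": {"series": [[[0,0,-5],[0,0,0]],[[0,0,-15],[0,0,0]],[[0,0,-25],[0,0,0]],[[0,0,-30],[0,0,0]],[[0,0,-30],[0,0,0]],[[0,0,-25],[0,0,0]],[[0,0,-10],[0,0,0]],[[0,0,0],[0,0,0]]]}}

```text
t: 9.58
tool_pos: [0.5589, 0.2491, 0.3572]
orientation: [-3.139, -0.033, -0.01]
force: [0.1, -1.1, 0.2]
opening: 0.0698
gripper_force: 0.0
```

Run:
```python
from h import *
go(.385,.246,.355,1.1)
c=robot.calibration('wrist');im,d=robot.read_camera('wrist');cv2.imwrite('pics/w3.png',im)
P=clean('wrist',d=d,c=c);Z=P[...,2]
b=P[(P[...,0]>.50)&(P[...,0]<.615)&(abs(P[...,1]-.248)<.06)&(Z>.035)&(Z<.08)];print(*rect(b),np.percentile(b[:,2],[50,97]))
```

```text
t 9.58 p [0.5589 0.2491 0.3572] yaw 1.2 q [0.34 0.18 1.52 0.   1.44 1.89] F [ 0.1 -1.1  0.2] op 0.0698 gf 0.0
turn [-0.002  -0.0061  0.0017] shift mm [-174.    -0.3    2.2]
[547.7 232.4] [96.5 81.6] 1.2 [0.05338718 0.06146642]
```

View pics/w3.png

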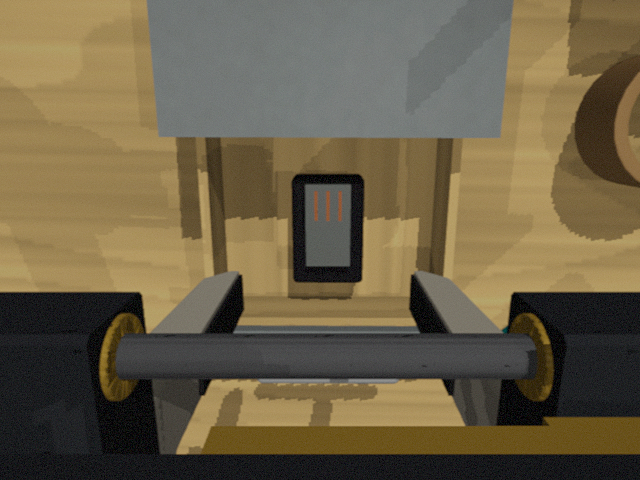

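Battery lies flat in the drawer at (328,228). Go round in front of the handle with fingers shut.

>>> {"method": "apply_moves", "body": {"series": [[[-20,0,0],[0,0.006,0]],[[-30,0,0],[0,0,0]],[[-30,0,0],[0,0,0]],[[-30,0,0],[0,0,0]],[[-30,0,0],[0,0,0]],[[-20,0,0],[0,0,0]],[[-4,0,0],[0,0,0]],[[0,0,0],[0,0,0]]], "claw": 0}}

```text
t: 10.3
tool_pos: [0.3929, 0.2452, 0.3504]
orientation: [3.14, 0.034, 0.006]
force: [0.5, 0.2, 0.4]
opening: 0.0207
gripper_force: 0.0
```

>>> {"method": "apply_moves", "body": {"series": [[[0,0,15],[0,0,0]],[[0,0,25],[0,0,0]],[[0,0,30],[0,0,0]],[[0,0,30],[0,0,0]],[[0,0,25],[0,0,0]],[[0,0,15],[0,0,0]],[[0,0,0],[0,0,0]]]}}

```text
t: 10.88
tool_pos: [0.3937, 0.244, 0.2074]
orientation: [3.138, 0.032, -0.002]
force: [-0.8, -0.5, 0.0]
opening: 0.0004
gripper_force: 0.0
```

Run:
```python
from h import *
go(.429,.246,.217,1.1)
```

```text
t 10.88 p [0.3937 0.244  0.2074] yaw 1.15 q [ 0.45 -0.04  2.05 -0.    1.14  2.  ] F [-0.8 -0.5  0. ] op 0.0004 gf 0.0
turn [0.0036 0.0013 0.001 ] shift mm [35.3 -1.3 -9.6]
```

>>> {"method": "apply_moves", "body": {"series": [[[8,0,-6],[0,0,0]],[[10,0,0],[0,0,0]],[[8,-1,0],[0,0,0]],[[4,0,0],[0,0,0]],[[4,0,0],[0,0,0]],[[4,0,0],[0,0,0]],[[5,0,0],[0,0,0]],[[6,0,0],[0,0,0]],[[8,0,0],[0,0,0]],[[9,0,0],[0,0,0]],[[9,0,0],[0,0,0]],[[9,0,0],[0,0,0]]]}}

```text
t: 11.88
tool_pos: [0.4797, 0.248, 0.2187]
orientation: [3.141, 0.033, 0.009]
force: [-1.0, 0.1, 0.3]
opening: 0.0004
gripper_force: 0.7
```

>>> {"method": "apply_moves", "body": {"series": [[[9,0,0],[0,0,0]],[[9,0,0],[0,0,0]],[[9,0,0],[0,0,0]],[[9,0,0],[0,0,0]],[[9,0,0],[0,0,0]],[[8,0,0],[0,0,0]],[[6,0,0],[0,0,0]],[[4,0,0],[0,0,0]],[[3,0,0],[0,0,0]]]}}

```text
t: 12.63
tool_pos: [0.5454, 0.2494, 0.2194]
orientation: [-3.141, -0.033, -0.01]
force: [-1.1, -0.8, 1.2]
opening: 0.0007
gripper_force: 0.5
```

>>> {"method": "apply_moves", "body": {"series": [[[3,0,0],[0,0,0]],[[3,0,0],[0,0,0]],[[2,0,0],[0,0,0]],[[2,0,0],[0,0,0]],[[2,0,0],[0,0,0]],[[1,0,0],[0,0,0]],[[1,0,0],[0,0,0]],[[0,0,0],[0,0,0]]]}}

```text
t: 13.3
tool_pos: [0.5575, 0.2498, 0.2193]
orientation: [3.141, 0.033, 0.002]
force: [-11.3, -1.4, 8.3]
opening: 0.0007
gripper_force: 6.1
```

Run:
```python
from h import *
go(.567,.249,.219,1.1)
it,d=robot.read_camera('top')
T=clean('top',d=d);Z=T[...,2];R=(T[...,1]>.14)&(T[...,1]<.36)
for y in (.17,.19,.30,.32):
    b=T[R&(abs(T[...,1]-y)<.008)&(Z>.058)&(Z<.08)&(T[...,0]<.62)];print('front panel x',y,np.percentile(b[:,0],[2,98]).round(4) if len(b) else None)
```

```text
t 13.3 p [0.5575 0.2498 0.2193] yaw 1.21 q [ 0.34  0.32  1.62 -0.    1.2   1.89] F [-11.3  -1.4   8.3] op 0.0007 gf 6.065262034535408
turn [ 0.0006 -0.0014  0.0019] shift mm [9.5 1.  0.3]
front panel x 0.17 [0.6086 0.6194]
front panel x 0.19 [0.6106 0.6193]
front panel x 0.3 None
front panel x 0.32 None
```

>>> {"method": "apply_moves", "body": {"series": [[[0.7,0,0],[0,0,0]],[[0.7,0,0],[0,0,0]],[[0,0,0],[0,0,0]],[[0,0,0],[0,0,0]]]}}

```text
t: 13.68
tool_pos: [0.558, 0.2499, 0.2193]
orientation: [3.14, 0.034, -0.002]
force: [-18.6, -2.4, 14.2]
opening: 0.0001
gripper_force: 9.3
```

>>> {"method": "apply_moves", "body": {"series": [[[-4,0,0],[0,0,0]],[[-10,0,0],[0,0,0]],[[-20,0,0],[0,0,0]],[[-10,0,-20],[0,0,0]],[[0,0,-35],[0,0,0]],[[0,0,-40],[0,0,0]],[[0,0,-40],[0,0,0]],[[0,0,-40],[0,0,0]],[[0,0,-30],[0,0,0]],[[0,0,0],[0,0,0]]]}}

```text
t: 14.52
tool_pos: [0.5163, 0.2494, 0.4335]
orientation: [-3.136, -0.033, -0.03]
force: [1.0, -0.1, 1.3]
opening: 0.0002
gripper_force: 0.0
```

Run:
```python
from h import *
go(.49,-.31,.42,1.1)
it,d=robot.read_camera('top');T=clean('top',d=d);Z=T[...,2]
im,d=robot.read_camera('scene');cv2.imwrite('pics/s4.png',cv2.resize(im[120:300,240:520],None,fx=2.5,fy=2.5));S=clean('scene',d=d)
for n,T in(('top',T),('scene',S)):
  Z=T[...,2];R=(T[...,1]>.14)&(T[...,1]<.36)
  for y in (.17,.21,.25,.29,.32):
    b=T[R&(abs(T[...,1]-y)<.008)&(Z>.058)&(Z<.08)&(T[...,0]<.64)];k=T[R&(abs(T[...,1]-y)<.008)&(Z>.081)&(Z<.09)&(T[...,0]<.64)]
    print(n,'front panel x',y,np.percentile(b[:,0],[2,98]).round(4) if len(b) else None,np.percentile(k[:,0],2).round(4) if len(k) else None)
```

```text
t 14.52 p [0.5163 0.2494 0.4335] yaw 1.2 q [ 0.36  0.04  1.53 -0.    1.55  1.91] F [ 1.  -0.1  1.3] op 0.0002 gf 0.0
turn [-0.0048 -0.0193  0.0018] shift mm [-37.  558.8  13.5]
top front panel x 0.17 [0.6085 0.632 ] 0.6236
top front panel x 0.21 [0.6077 0.625 ] 0.6231
top front panel x 0.25 [0.6074 0.6244] 0.622
top front panel x 0.29 [0.6061 0.6358] 0.6219
top front panel x 0.32 [0.6057 0.6256] 0.6209
scene front panel x 0.17 [-0.7188  0.618 ] -0.7192
scene front panel x 0.21 [-0.719   0.6175] -0.7157
scene front panel x 0.25 [-0.7137  0.6129] -0.716
scene front panel x 0.29 [0.6063 0.6133] 0.6206
scene front panel x 0.32 [0.6051 0.6117] 0.6199
```

View pics/s4.png

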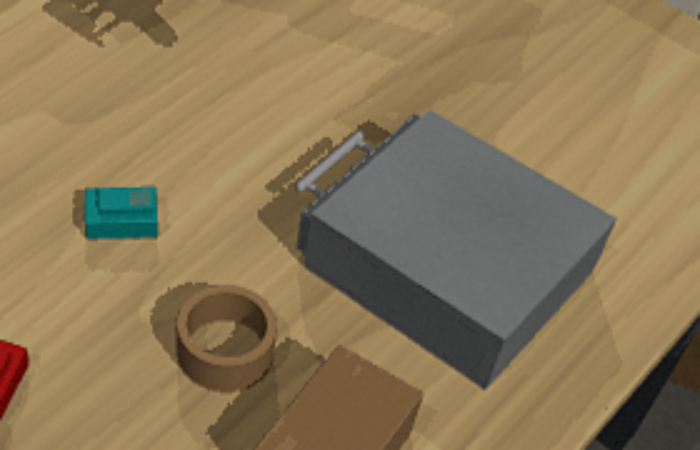

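Drawer is fully shut (face flush against the cabinet, handle at (335,160) in the crop). Over to the cap.

>>> {"method": "apply_moves", "body": {"series": [[[0,15,0],[0,0,0]],[[0,30,0],[0,0,0]],[[0,32,0],[0,0,0]],[[0,32,0],[0,0,0]],[[0,32,0],[0,0,0]],[[0,32,0],[0,0,0]],[[0,32,0],[0,0,0]],[[0,32,0],[0,0,0]],[[0,32,0],[0,0,0]],[[0,32,0],[0,0,0]],[[0,32,0],[0,0,0]],[[0,32,0],[0,0,0]]], "claw": 1}}

```text
t: 15.62
tool_pos: [0.522, -0.1176, 0.4218]
orientation: [-3.14, -0.033, -0.005]
force: [0.6, -0.6, 0.7]
opening: 0.0759
gripper_force: 0.0
```

>>> {"method": "apply_moves", "body": {"series": [[[0,32,0],[0,0,0]],[[0,32,0],[0,0,0]],[[0,32,0],[0,0,0]],[[0,32,0],[0,0,0]],[[0,32,0],[0,0,0]],[[0,30,0],[0,0,0]],[[0,12,0],[0,0,0]],[[0,0,0],[0,0,0]],[[0,0,0],[0,0,0]],[[0,0,0],[0,0,0]]]}}

```text
t: 16.45
tool_pos: [0.5269, -0.3169, 0.4231]
orientation: [-3.14, -0.034, -0.008]
force: [0.5, -0.5, 0.0]
opening: 0.0931
gripper_force: 0.0
```

```bash
cat > capm.py <<'E'
from h import *
go(.527,-.3195,.345,1.1)
c=robot.calibration('wrist');im,d=robot.read_camera('wrist');cv2.imwrite('pics/w5_%d.png'%(robot.read_state()['t']*100),im)
P=clean('wrist',d=d,c=c);m=(P[...,2]>.183)&(P[...,2]<.2)&(np.hypot(P[...,0]-.527,P[...,1]+.32)<.045)
T=P[m];cc,r=cv2.minEnclosingCircle((T[:,:2]*1000).astype(np.float32));print('cap',np.round(cc,1),round(r,1),'z',np.percentile(T[:,2],[5,50,95]).round(4),'mean',T.mean(0).round(4))
v,u=np.nonzero(m);print('px',u.mean(),v.mean(),u.min(),u.max(),v.min(),v.max())
E
python3 capm.py
```

```text
t 16.45 p [ 0.5269 -0.3169  0.4231] yaw 1.23 q [-0.63  0.16  1.42  0.    1.56  0.92] F [ 0.5 -0.5  0. ] op 0.0931 gf 0.0
turn [-0.0015 -0.005   0.0023] shift mm [ 0.1  2.6 78.1]
cap [ 527.  -319.8] 28.5 z [0.192  0.1936 0.1947] mean [ 0.5289 -0.3197  0.1934]
px 332.3057178870173 257.90947633780223 279 385 205 310
```

>>> {"method": "apply_moves", "body": {"series": [[[0,2.7,0],[0,-0.005,0.002]],[[0,0,10],[0,0,0]],[[0,0,15],[0,0,0]],[[0,0,15],[0,0,0]],[[0,0,12],[0,0,0]],[[0,0,10],[0,0,0]],[[0,0,7],[0,0,0]],[[0,0,4],[0,0,0]],[[0,0,0],[0,0,0]],[[0,0,0],[0,0,0]]]}}

```text
t: 17.33
tool_pos: [0.527, -0.3208, 0.3514]
orientation: [3.141, 0.03, 0.002]
force: [0.9, 0.0, 1.0]
opening: 0.093
gripper_force: 0.0
```

Run:
```python
from h import *
go(.527,-.3198,.350,1.1)
```

```text
t 17.33 p [ 0.527  -0.3208  0.3514] yaw 1.08 q [-0.63  0.2   1.5   0.    1.43  0.92] F [0.9 0.  1. ] op 0.093 gf 0.0
turn [ 0.0002 -0.0013 -0.0004] shift mm [ 0.  -1.   1.4]
```

>>> {"method": "apply_moves", "body": {"series": [[[0,-1,1],[0,0,0]],[[0,0,0],[0,0,0]],[[0,0,0],[0,0,0]],[[0,0,0],[0,0,0]],[[0,0,0],[0,0,0]],[[0,0,0],[0,0,0]],[[0,0,0],[0,0,0]],[[0,0,0],[0,0,0]],[[0,0,0],[0,0,0]]], "claw": 0, "newtons": 45}}

```text
t: 18.08
tool_pos: [0.5269, -0.3198, 0.3503]
orientation: [3.141, 0.03, 0.002]
force: [-0.0, 0.6, 0.7]
opening: 0.0551
gripper_force: 45.0
```

>>> {"method": "apply_moves", "body": {"series": [[[0,0,1.5],[0,0,0]],[[0,0,1.5],[0,0,0]],[[0,0,1.5],[0,0,0]],[[0,0,1.5],[0,0,0]],[[0,0,0],[0,0,0]],[[0,0,0],[0,0,0]]]}}

```text
t: 18.58
tool_pos: [0.5269, -0.3198, 0.3444]
orientation: [3.141, 0.029, 0.002]
force: [-2.2, 1.6, 5.8]
opening: 0.0553
gripper_force: 45.0
```

>>> {"method": "apply_moves", "body": {"series": [[[0,0,0],[0,0,-0.07]],[[0,0,0],[0,0,-0.07]],[[0,0,0],[0,0,-0.07]],[[0,0,0],[0,0,-0.07]],[[0,0,0],[0,0,-0.07]]]}}

```text
t: 19.0
tool_pos: [0.5272, -0.32, 0.3448]
orientation: [3.086, 0.581, 0.004]
force: [0.1, 0.4, 6.2]
opening: 0.0553
gripper_force: 45.0
```

Run:
```python
from h import *
go(.527,-.3198,.3444,61.1);s=robot.read_state();print(np.round(s['wrist_torque'],2))
```

```text
t 19.0 p [ 0.5272 -0.32    0.3448] yaw 21.32 q [-0.63  0.21  1.51  0.    1.42  0.57] F [0.1 0.4 6.2] op 0.0553 gf 45.000430941581726
turn [ 0.0026 -0.0013 -0.6942] shift mm [ 0.1 -0.3  0.4]
[ 0.03  0.01 -0.03]
```

>>> {"method": "apply_moves", "body": {"series": [[[0,0,0.3],[0,0,-0.07]],[[0,0,0],[0,0,-0.07]],[[0,0,0],[0,0,-0.07]],[[0,0,0],[0,0,-0.07]],[[0,0,0],[0,0,-0.07]],[[0,0,0],[0,0,-0.07]],[[0,0,0],[0,0,-0.07]],[[0,0,0],[0,0,-0.07]],[[0,0,0],[0,0,-0.07]],[[0,0,0],[0,0,-0.065]],[[0,0,0],[0,0,0]],[[0,0,0],[0,0,0]]]}}

```text
t: 20.0
tool_pos: [0.5272, -0.32, 0.3446]
orientation: [2.705, 1.593, 0.003]
force: [0.6, 1.1, 6.1]
opening: 0.0551
gripper_force: 45.0
```

Run:
```python
from h import *
go(.527,-.3198,.4504,61.1);s=robot.read_state();print(np.round(s['wrist_torque'],2))
```

```text
t 20.0 p [ 0.5272 -0.32    0.3446] yaw 60.98 q [-0.63  0.21  1.51  0.    1.42 -0.12] F [0.6 1.1 6.1] op 0.0551 gf 45.00136971473694
turn [ 0.0029 -0.0003 -0.0021] shift mm [ 1.000e-01 -3.000e-01 -1.058e+02]
[ 0.02 -0.06  0.06]
```

>>> {"method": "apply_moves", "body": {"series": [[[0,0,-2],[0,0,0]],[[0,0,-2],[0,0,0]],[[0,0,-3],[0,0,0]],[[0,0,-4],[0,0,0]],[[0,0,-5],[0,0,0]],[[0,0,-6],[0,0,0]]]}}

```text
t: 20.5
tool_pos: [0.5265, -0.3195, 0.3651]
orientation: [-2.706, -1.592, 0.0]
force: [0.2, 0.2, -0.4]
opening: 0.0553
gripper_force: 45.0
```

Run:
```python
from h import *
go(.527,-.3198,.4475,61.1)
```

```text
t 20.5 p [ 0.5265 -0.3195  0.3651] yaw 60.95 q [-0.63  0.19  1.49  0.    1.46 -0.12] F [ 0.2  0.2 -0.4] op 0.0553 gf 44.99978542327881
turn [-0.0016 -0.0008 -0.0027] shift mm [  0.    0.6 -82.4]
```

Free, no resistance. Continue up.

>>> {"method": "apply_moves", "body": {"series": [[[0,0,-8],[0,0,0]],[[0,0,-12],[0,0,0]],[[0,0,-15],[0,0,0]],[[0,0,-15],[0,0,0]],[[0,0,-14],[0,0,0]],[[0,0,-10],[0,0,0]],[[0,0,-6],[0,0,0]],[[0,0,0],[0,0,0]],[[0,0,0],[0,0,0]],[[0,0,0],[0,0,0]],[[0,0,0],[0,0,0]]]}}

```text
t: 21.42
tool_pos: [0.5266, -0.3196, 0.4445]
orientation: [-2.706, -1.593, -0.0]
force: [0.6, 0.1, -0.2]
opening: 0.0549
gripper_force: 45.0
```

Run:
```python
from h import *
go(.527,-.3198,.4475,61.1)
im,d=robot.read_camera('scene');cv2.imwrite('pics/s6.png',cv2.resize(im[180:420,80:400],None,fx=2.3,fy=2.3));S=clean('scene',d=d)
Q=S[(np.hypot(S[...,0]-.527,S[...,1]+.32)<.012)&(S[...,2]<.23)];print('jug top z',np.percentile(Q[:,2],[50,95]))
Q=S[(np.hypot(S[...,0]-.527,S[...,1]+.32)<.031)&(S[...,2]>.23)&(S[...,2]<.29)];print('cap z',np.percentile(Q[:,2],[1,99]),Q.mean(0))
```

```text
t 21.42 p [ 0.5266 -0.3196  0.4445] yaw 60.95 q [-0.63  0.16  1.38  0.    1.6  -0.12] F [ 0.6  0.1 -0.2] op 0.0549 gf 44.99987304210663
turn [-0.0012 -0.0008 -0.0026] shift mm [ 0.   0.4 -3. ]
jug top z [0.17776406 0.17975268]
cap z [0.24985102 0.28000583] [ 0.54669035 -0.31697699  0.26025311]
```

View pics/s6.png

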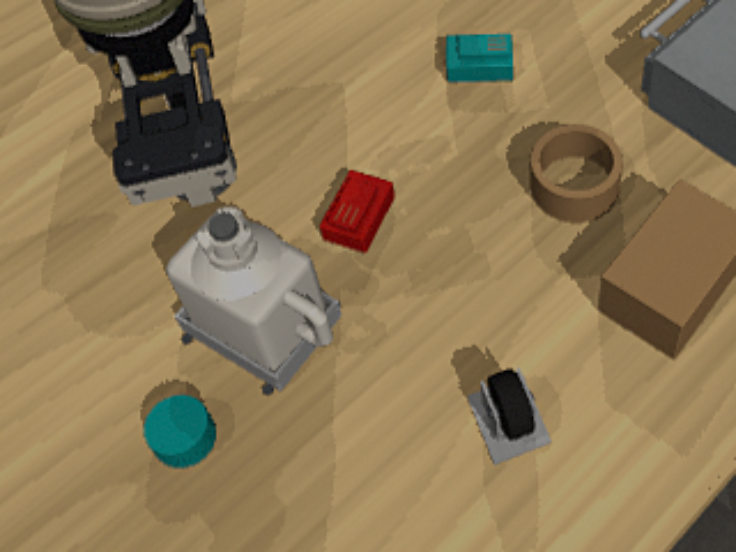

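The jug is open, with the insert showing at (223,228) in the crop. The cap is still gripped at a 55 mm opening, with its middle about 10 cm above the mouth, and the bystanders haven't moved.

```bash
python3 -c "
from plant import robot
print(robot.close_job())"
```

```text
the job is handed in; nothing more can be done
None
```

The job is handed in at about 21.5 s: the battery is laid in the fully shut drawer, and the cap is off and held level about 10 cm above the jug's mouth; no verdict was returned.

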